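# Scrape the leftover brass buttons off the tilted tray

### The job

Take the red-handled scraper from its wooden rest and, with its blade, sweep the two leftover brass buttons clinging to the tilted tray down its floor and over the open lip into the white cup, without touching the buttons with the gripper. Then put the scraper back upright in its rest, where it came from, and let go.

Things in the scene. Friction and masses are not known exactly. Their poses are not given: they have to be found in the camera images.
- tray: Fixed aluminium tray, black rubber floor, sloping 15 degrees to an open lip above a white cup (rim 100 mm wide, 55 mm up). Origin: centre of the cup's inner floor, 6 mm up. Axes slope too: x down the slope, y level, z square to the floor. Floor: z = 64 mm, from lip x = -40 to back wall x = -220, y within +-52. Walls 22 mm high, 4 thick. Lip 78 mm up, 22 mm level from the cup's centre.
- button_a: Loose brass button, a disc 24 mm across, 9 mm thick, 22 g, flat on the tray's floor, 50 to 70 mm uphill of the lip, within 20 mm of the tray's middle line. Clings by friction, does not slide by itself. Origin: centre of its underside; z is its axis.
- button_b: A second button just like button_a, lying farther uphill (centre 98 to 118 mm uphill of the lip, within 20 mm of the middle line).
- scraper: Loose scraper, 0.2 kg: steel blade 76 mm wide (y), 3 thick (x), 70 tall under a red block handle 36 thick (x), 92 long (y), 48 tall. Both faces alike. Origin: middle of the blade's lower edge; z up (handle z = 70 to 118). It starts upright in a fixed dark wood rest, 44 x 124 mm: blade in a slot 18 x 100 mm, handle's underside on the rest's top, 75 mm up. Grip across the 36 mm, above the rest.
Mind the look-alikes: they are no part of the job. There is more than one size of the scraper; the one meant has the size given above. Leave any grey look-alike of the button_b alone.

How it is judged:
By the outcome, as a careful person would: the job done as asked, in the order asked, and still so for the second after the job is handed in, with the robot touching nothing.
It also fails if it takes over 51 s, if anything falls off the work surface, if the arm or the gripper's body presses on something with over 40 N, if the wrist force passes 120 N, or if a joint passes its speed limit or range.

### The arm

A 6-joint arm with a two-finger parallel gripper is mounted at the origin on the work surface. World frame = base frame: x ahead of the robot, y to its left, z up, the work surface at z = 0. Lengths are in m, angles in rad, forces in N, time in s.
With the tool pointing down it reaches from about 0.275 to 0.775 m from the base axis. Payload 14.6 kg.
Tool frame: the origin (TCP) lies midway between the tips of the shut fingers; the grasp point (between the pads) lies manip.hold_point_z behind it (manip.hold_point_z is the distance from the TCP to the grasp point, in m); z points along the fingers, y is the line along which they close (so a half turn about z gives the same grasp; the last joint's range is limited). The gripper opens to 85 mm and grips with 20 to 120 N. Pads are 22 mm wide; open, the fingers measure 114 mm over their backs; the gripper's body (76 mm by 85 mm) begins 54 mm behind the grasp point. The pads swing forward as they close: fully open they stand 13 mm farther back than shut.
Start: joints at [0.963, 0.263, -0.048, 1.259, 0, 1.415], TCP at [0.23, 0.472, 0.231] pointing down, gripper open.
Joint ranges: [-2.65, 2.65], [-0.89, 1.7], [-1.18, 1.37], [-2.13, 2.11], [-1.35, 1.29], [-3.14, 3.14]. Speed limits (rad/s): [1.89, 1.89, 2.57, 2.79, 3.14, 3.14].

### API

Orientations are given as a 3x3 rotation matrix whose columns are the frame's x, y, z axes.
In Python, from cell import manip gives the robot as it stands.
- The arm moves only by the tool send_rows, never from a script. Its argument "series" is a list of rows, each a list of 6 numbers: the shift along the tool's x, y, z in mm, then the turn, a rotation vector about the tool's x, y, z in degrees. A call has 1 to 5 rows; each row is the pose to reach, as a shift and turn from the pose commanded when the call began, along the tool's axes at that moment; what a row does not reach only later rows make up. A row lasts 1/12 s, in which the tool goes at most 41.7 mm and 7.16 degrees, less where a joint would pass 70% of its speed; a pose out of reach is approached as far as the arm can. A call with a gripper value outside its range is refused whole. "jaw" is the closure in counts, from 0 (fully open) to 255 (shut), set as the call begins (left out, the last holds). The fingers move at their own pace and stop on an object; the grip force is fixed at half the most. Time passes only in rows, so rows that repeat a pose let the fingers close. It gives the time, the measured TCP pose, the force, the opening and the grip force at its end, in the units of the state.
- manip.get_state(): the state, without advancing time (a new reading comes with each control period).
- manip.camera(name): name is "scene" or "top" or "wrist"; returns the picture (384x512x3 uint8, red, green, blue); there is no depth.
- manip.camera_info(name): a dict with "fx", "fy", "cx", "cy" (pixels), "extrinsics" (4x4, takes a point from camera to world coordinates). Camera axes: x right, y down, z forward; pixel columns grow to the right and rows downward; lengths in m; the calibration is good to about 2 mm. A picture is of the moment at which its call begins: read the wrist's pose just before it. camera_info takes no time and is no camera call; for the wrist camera it gives the pose at the moment of the call.
- manip.sign_off(): hands the job in; it is judged then, once.
The state is a dict: "time_s": time; "joints": joint angles; "joint_vel": joint speeds; "joint_efforts": joint torques, N m; "ee_pos": TCP position; "tcp_rot": TCP orientation; "contact_force": force on the tool from outside, world axes, zero at the start; "moment": the same for the moment, N m; "opening": finger opening in m; "finger_force": force on a finger pad.
Only numpy, scipy, OpenCV 4.12 (cv2) and the standard library are available. Lean on these libraries where they do the work, as an engineer would, in place of code of your own. Each camera call takes 0.05 s, during which the arm holds its last target. There are 200 camera calls.

## Working session

There is one attempt and no reset: what is moved stays moved. The work goes in short steps, Python scripts to look and compute and a tool call to move; the robot and the scene stay as the last step left them, time stands still between calls to the robot, and variables do not carry over. Pictures are saved under pics/ and viewed, at most 10 in all, crops included, and the job is handed in when it is done.

Besides the shell and the picture viewer there is one more tool, called after "Call:" as a command line: name --pt "numbers of a row" for each row, then --argument value for the rest. send_rows: Moves the arm, as the interface text tells. Its arguments: {"type":"object","properties":{"series":{"type":"array","items":{"type":"array","items":{"type":"number"}}},"jaw":{"type":"number"}},"required":["series"]}

```bash
ls; mkdir -p pics
python3 - <<'E'
from cell import manip
import cv2,numpy as np
np.set_printoptions(precision=4,suppress=True)
ims=[]
for n in("scene","top"):
    im=manip.camera(n);cv2.imwrite(f"pics/{n}0.png",im[:,:,::-1])
    i=manip.camera_info(n);print(n,i["fx"],i["fy"],i["cx"],i["cy"]);print(np.array(i["extrinsics"]))
print(manip.hold_point_z,manip.get_state())
E
```

```text
pics
scene 454.1801399413944 454.1801399413944 258.4974030401666 184.81411072796587
[[ 0.4854  0.7    -0.5238  1.0698]
 [ 0.8742 -0.3992  0.2766 -0.3071]
 [-0.0155 -0.5922 -0.8057  0.8393]
 [ 0.      0.      0.      1.    ]]
top 352.1636187861111 352.1636187861111 263.7170772051656 192.317124304471
[[-0.0101 -0.9863  0.1649  0.4437]
 [-0.9999  0.0108  0.0035 -0.0365]
 [-0.0053 -0.1649 -0.9863  0.7683]
 [ 0.      0.      0.      1.    ]]
0.0187 {'time_s': 0.1, 'joints': array([ 0.9627,  0.2635, -0.0489,  1.2594, -0.    ,  1.4155]), 'joint_vel': array([ 0.0004, -0.0018,  0.0037,  0.0001,  0.002 ,  0.003 ]), 'joint_efforts': array([  0.0053, -63.8575,  38.5062,   0.0099,  -0.    ,   0.    ]), 'ee_pos': array([0.2295, 0.4719, 0.2308]), 'tcp_rot': array([[-0.8992,  0.4375, -0.0006],
       [ 0.4375,  0.8992, -0.0008],
       [ 0.0001, -0.001 , -1.    ]]), 'contact_force': array([ 1.0085, -0.7911,  0.7856]), 'moment': array([0.0021, 0.0313, 0.0129]), 'finger_force': 0.0, 'opening': 0.08515988093011737}
```

View pics/scene0.png

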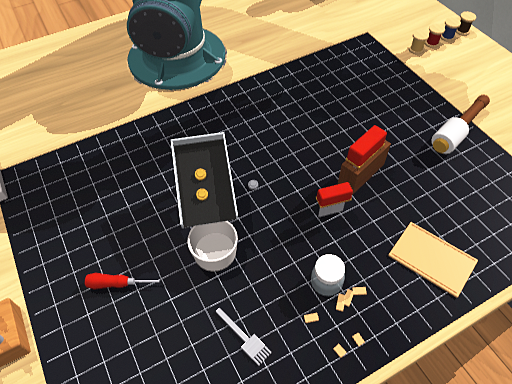

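View pics/top0.png

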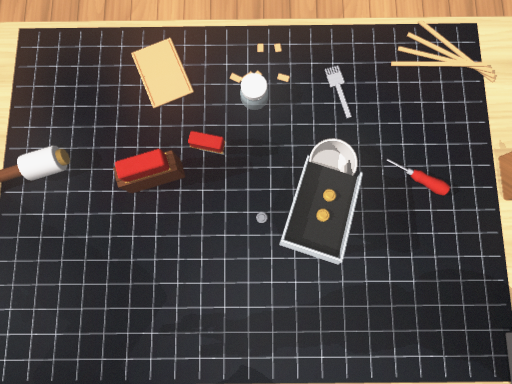

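The true scraper candidates are red handles in the top view at (141,163), larger and in the brown rest, and at (205,142), smaller and with no rest. The first fits the given size and the rest. The tray is at about (322,210), with brass buttons at (329,195) and (323,215). A grey look-alike button is at (262,217). I'll confirm with one enlarged crop.

Run:
```python
import cv2,numpy as np
t=cv2.imread("pics/top0.png");s=cv2.imread("pics/scene0.png")
def crop(im,x,y,w,h,W,H): return cv2.resize(im[y:y+h,x:x+w],(W,H),interpolation=cv2.INTER_CUBIC)
# each 100x75 -> 400x300 (4x) ; tray 133x? 
a=crop(t,108,128,120,80,400,267); b=crop(s,310,115,90,110,273,333)
c=crop(t,272,130,100,140,400,560)
out=np.zeros((600,800,3),np.uint8); out[:267,:400]=a; out[267:600,:273]=b; out[:560,400:]=c
cv2.imwrite("pics/crop1.png",out)
for n,im in(("top",t),("scene",s)):
    h=cv2.cvtColor(im,cv2.COLOR_BGR2HSV)
    for nm,m in(("red",((h[...,0]<6)|(h[...,0]>174))&(h[...,1]>170)&(h[...,2]>70)),("redtop",((h[...,0]<6)|(h[...,0]>174))&(h[...,1]>170)&(h[...,2]>190)),("brass",(h[...,0]>15)&(h[...,0]<32)&(h[...,1]>140)&(h[...,2]>90))):
        k,l,st,ce=cv2.connectedComponentsWithStats(m.astype(np.uint8))
        for i in range(1,k):
            if st[i,4]>25:
                r=cv2.minAreaRect(np.argwhere(l==i)[:,::-1].astype(np.float32))
                print(n,nm,st[i],ce[i].round(1),np.round(cv2.boxPoints(r),1).tolist())
```

```text
top red [188 131  35  21 501] [205.2 140.9] [[186.8000030517578, 145.1999969482422], [189.8000030517578, 130.1999969482422], [223.1999969482422, 136.8000030517578], [220.1999969482422, 151.8000030517578]]
top red [ 115  149   54   32 1096] [140.8 165.2] [[113.0, 161.10000610351562], [162.8000030517578, 146.89999389648438], [169.1999969482422, 169.10000610351562], [119.4000015258789, 183.3000030517578]]
top red [411 170  39  25 454] [430.9 182.5] [[408.79998779296875, 179.39999389648438], [415.0, 167.0], [451.0, 185.0], [444.79998779296875, 197.39999389648438]]
top redtop [188 132  34  17 384] [204.6 139.7] [[187.5, 142.3000030517578], [189.8000030517578, 130.8000030517578], [221.60000610351562, 137.10000610351562], [219.3000030517578, 148.6999969482422]]
top redtop [115 149  48  29 772] [138.5 163.2] [[113.4000015258789, 162.10000610351562], [158.60000610351562, 148.5], [163.3000030517578, 164.3000030517578], [118.19999694824219, 177.89999389648438]]
top redtop [412 171  37  24 361] [430.7 182.6] [[410.0, 179.0], [415.0, 169.0], [449.79998779296875, 186.39999389648438], [444.79998779
[... 1692 characters left out ...]
44, 51.70000076293945]]
scene brass [433 139  16  14 167] [440.4 145. ] [[430.5, 144.5], [440.0, 135.0], [450.0, 145.0], [440.5, 154.5]]
scene brass [357 143  28  25  39] [370.6 156.5] [[357.0, 166.0], [384.0, 143.0], [385.79998779296875, 145.10000610351562], [358.79998779296875, 168.10000610351562]]
scene brass [195 168  11  12 109] [200.1 173.7] [[195.0, 168.0], [205.0, 168.0], [205.0, 179.0], [195.0, 179.0]]
scene brass [196 188  12  12 117] [201.6 193.7] [[196.0, 188.0], [207.0, 188.0], [207.0, 199.0], [196.0, 199.0]]
scene brass [  6 318   9   9  38] [ 10.3 322.4] [[5.5, 319.8999938964844], [13.0, 318.0], [14.699999809265137, 324.79998779296875], [7.199999809265137, 326.70001220703125]]
```

View pics/crop1.png

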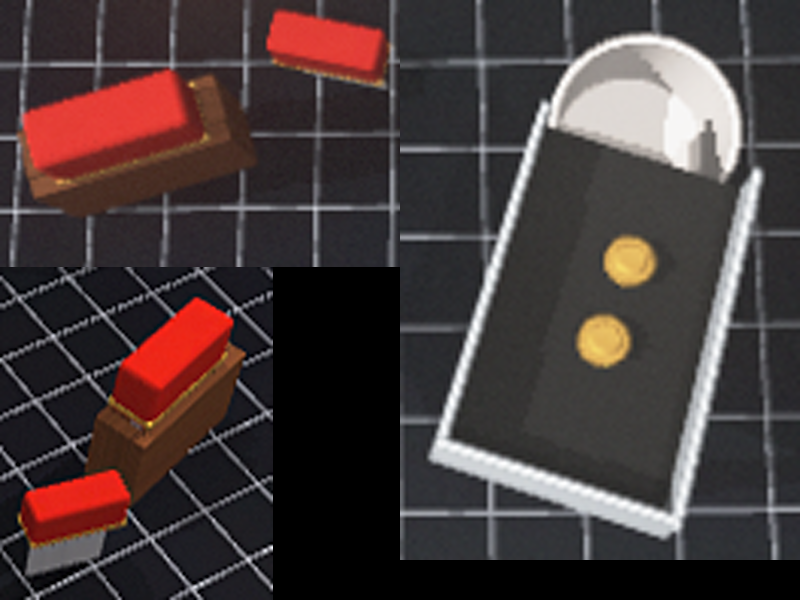

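The crop confirms it: the large red handle sits in the wood rest (top view about (139,163)), and the loose one is smaller. The tray's lip floor corners are at top pixels (309,161.8) and (352.5,175.5), and its wall tips are at (308.3,155.8) and (361.3,172.5).

```bash
cat > h.py <<'E'
from cell import manip
import numpy as np, cv2
from scipy.optimize import least_squares
np.set_printoptions(precision=4,suppress=True)
def ray(n,p):
    i=manip.camera_info(n);T=np.array(i["extrinsics"])
    return T[:3,3],T[:3,:3]@np.array([(p[0]-i["cx"])/i["fx"],(p[1]-i["cy"])/i["fy"],1])
def onz(n,p,z):
    o,d=ray(n,p);return o+d*(z-o[2])/d[2]
def proj(n,P):
    i=manip.camera_info(n);T=np.array(i["extrinsics"]);c=T[:3,:3].T@(np.array(P)-T[:3,3])
    return np.array([i["cx"]+i["fx"]*c[0]/c[2],i["cy"]+i["fy"]*c[1]/c[2]])
def tri(p,q):
    o1,d1=ray("top",p);o2,d2=ray("scene",q)
    t=np.linalg.lstsq(np.c_[d1,-d2],o2-o1,rcond=None)[0];a=o1+d1*t[0];b=o2+d2*t[1];return (a+b)/2,np.linalg.norm(a-b)
def Rtray(yaw):
    c,s=np.cos(np.radians(15)),np.sin(np.radians(15));Y=np.array([[np.cos(yaw),-np.sin(yaw),0],[np.sin(yaw),np.cos(yaw),0],[0,0,1]])
    return Y@np.array([[c,0,s],[0,1,0],[-s,0,c]])
E
python3 - <<'E'
from h import *
obs=[((-40,52,64),(309,161.8)),((-40,-52,64),(352.5,175.5)),((-40,54,86),(308.3,155.8)),((-40,-54,86),(361.3,172.5))]
P=lambda v,q:np.array([v[0],v[1],.006])+Rtray(v[2])@(np.array(q)/1000)
r=least_squares(lambda v:np.ravel([proj("top",P(v,q))-o for q,o in obs]),[.5,-.15,-.3])
v=r.x;print("tray",v,np.degrees(v[2]),r.fun)
for q in((-224,56,86),(-224,-56,86),(-224,-56,60),(-224,56,60)):print(q,proj("top",P(v,q)),proj("scene",P(v,q)))
for q in obs:print("scene",q[0],proj("scene",P(v,q[0])))
print("rim onz",[onz("top",(272+a/4,130+b/4),.055) for a,b in((151,100),(342,130),(240,33))])
for n,bs in(("top",((328.8,195),(322.4,214.7))),("scene",((201.6,193.7),(200.1,173.7)))):
    R=Rtray(v[2])
    for b in bs:
        o,d=ray(n,b);o=R.T@(o-np.array([v[0],v[1],.006]));d=R.T@d
        print(n,"button in tray",o+d*(.073-o[2])/d[2])
print(tri((328.8,195),(201.6,193.7)),tri((322.4,214.7),(200.1,173.7)))
# scraper
box=[(113.4,162.1),(158.6,148.5),(163.3,164.3),(118.2,177.9)]
W=[onz("top",(b[0]+.0,b[1]),.123) for b in box];print(np.array(W),np.mean(W,0))
box=[(350.2,146.1),(376.2,122.3),(386.2,133.2),(360.2,157.1)]
W=[onz("scene",b,.123) for b in box];print(np.array(W),np.mean(W,0)); print(tri((138.5,163.2),(368.3,139.7)))
E
```

```text
tray [ 0.6261 -0.1772 -0.3284] -18.816037370317545 [-2.5323 -0.6916  3.7395  1.366  -0.7121 -0.4216 -0.4898 -0.326 ]
(-224, 56, 86) [279.8321 241.362 ] [224.6662 129.6972]
(-224, -56, 86) [341.4995 261.8077] [170.722  137.3628]
(-224, -56, 60) [337.4848 265.0157] [172.5538 143.0826]
(-224, 56, 60) [278.1463 245.2973] [225.1327 135.5467]
scene (-40, 52, 64) [236.9275 216.5687]
scene (-40, -52, 64) [184.4475 224.988 ]
scene (-40, 54, 86) [237.799  212.9698]
scene (-40, -54, 86) [182.0164 221.8791]
rim onz [array([ 0.641 , -0.1309,  0.055 ]), array([ 0.6238, -0.2297,  0.055 ]), array([ 0.6769, -0.1789,  0.055 ])]
top button in tray [-0.1019 -0.0073  0.073 ]
top button in tray [-0.145  -0.0052  0.073 ]
scene button in tray [-0.0959 -0.0101  0.073 ]
scene button in tray [-0.1393 -0.0075  0.073 ]
(array([ 0.5493, -0.1609,  0.0952]), np.float64(0.0021134978381390397)) (array([ 0.5101, -0.145 ,  0.1067]), np.float64(0.0016164626474283784))
[[0.6127 0.2492 0.123 ]
 [0.6383 0.1647 0.123 ]
 [0.6073 0.1546 0.123 ]
 [0.5821 0.2383 0.123 ]] [0.6101 0.2017 0.123 ]
[[0.6112 0.153  0.123 ]
 [0.5835 0.2418 0.123 ]
 [0.6195 0.2404 0.123 ]
 [0.6455 0.1531 0.123 ]] [0.6149 0.1971 0.123 ]
(array([0.6112, 0.2028, 0.116 ]), np.float64(0.00275460984178449))
```

The large scraper's handle centre is at about (0.6125, 0.199), with its long axis at 107 degrees. The tray origin is at about (0.626, -0.177), yaw about -18.8 degrees. The buttons come out 58 and 102 mm uphill of the lip, within the given ranges. Next I plan the hover.

```bash
cat >> h.py <<'E'
from scipy.spatial.transform import Rotation as Ro
def down(deg):
    a=np.radians(deg);y=np.array([np.cos(a),np.sin(a),0]);z=np.array([0,0,-1.]);return np.c_[np.cross(y,z),y,z]
def plan(ws,p=None,R=None):
    s=manip.get_state();p=np.array(s["ee_pos"]) if p is None else p;R=np.array(s["tcp_rot"]) if R is None else R
    for tp,TR in ws:
        sh=np.round(R.T@(np.array(tp)-p)*1000,1);rv=np.round(Ro.from_matrix(R.T@TR).as_rotvec(degrees=True),2)
        print(sh.tolist()+rv.tolist(),"rows>=",round(max(np.linalg.norm(sh)/41.7,np.linalg.norm(rv)/7.16),1))
        p=p+R@sh/1000;R=R@Ro.from_rotvec(rv,degrees=True).as_matrix()
def now():
    s=manip.get_state();print(s["time_s"],s["ee_pos"],s["tcp_rot"].round(4).tolist(),s["opening"],s["contact_force"])
E
python3 - <<'E'
from h import *
p0=np.array([.2295,.4719,.2308]);p1=np.array([.6125,.199,.23])
plan([(p0+(p1-p0)*f,down(64-47*f)) for f in(.36,.72,1)])
E
```

```text
[-166.9, -28.0, 0.3, -0.06, 0.0, 16.98] rows>= 4.1
[-167.9, 21.9, 0.3, 0.0, 0.0, 16.92] rows>= 4.1
[-119.9, 54.4, 0.2, 0.0, -0.0, 13.16] rows>= 3.2
```

Call:
send_rows --pt "-167 -28 0 0 0 17" --pt "-167 -28 0 0 0 17" --pt "-167 -28 0 0 0 17" --pt "-167 -28 0 0 0 17" --pt "-167 -28 0 0 0 17" --jaw 0

```text
time_s: 0.52
ee_pos: [0.372, 0.3706, 0.2308]
tcp_rot: [[-0.729, 0.685, 0.001], [0.685, 0.729, -0.001], [-0.001, -0.0, -1.0]]
contact_force: [-0.7, 0.4, -0.2]
opening: 0.0856
finger_force: 0.0
```

Call:
send_rows --pt "-168 22 0 0 0 17" --pt "-168 22 0 0 0 17" --pt "-168 22 0 0 0 17" --pt "-168 22 0 0 0 17" --pt "-168 22 0 0 0 17"

```text
time_s: 0.93
ee_pos: [0.5101, 0.2718, 0.2303]
tcp_rot: [[-0.497, 0.868, 0.0], [0.868, 0.497, -0.001], [-0.001, -0.0, -1.0]]
contact_force: [0.6, -0.2, -0.5]
opening: 0.0858
finger_force: 0.0
```

Call:
send_rows --pt "-120 54 0 0 0 13" --pt "-120 54 0 0 0 13" --pt "-120 54 0 0 0 13" --pt "-120 54 0 0 0 13" --pt "-120 54 0 0 0 13"

```text
time_s: 1.35
ee_pos: [0.614, 0.1969, 0.23]
tcp_rot: [[-0.291, 0.957, -0.001], [0.957, 0.291, -0.0], [-0.0, -0.001, -1.0]]
contact_force: [-0.2, -0.3, 0.3]
opening: 0.0858
finger_force: 0.0
```

Run:
```python
from h import *
now();i=manip.camera_info("wrist");print(i)
im=manip.camera("wrist")[:,:,::-1].copy();cv2.imwrite("pics/w1.png",im)
h=cv2.cvtColor(im,cv2.COLOR_BGR2HSV);m=((h[...,0]<6)|(h[...,0]>174))&(h[...,1]>170)&(h[...,2]>70)
k,l,st,ce=cv2.connectedComponentsWithStats(m.astype(np.uint8))
for j in range(1,k):
    if st[j,4]>200:print(st[j],ce[j],cv2.boxPoints(cv2.minAreaRect(np.argwhere(l==j)[:,::-1].astype(np.float32))).tolist())
```

```text
1.35 [0.614  0.1969 0.23  ] [[-0.2908, 0.9568, -0.0013], [0.9568, 0.2908, -0.0004], [-0.0, -0.0014, -1.0]] 0.08577848952975115 [-0.2344 -0.3467  0.2647]
{'fx': 283.0760470016261, 'fy': 283.0760470016261, 'cx': 258.0349841252133, 'cy': 188.43240133482269, 'extrinsics': array([[ 0.957 ,  0.2792,  0.079 ,  0.594 ],
       [ 0.2902, -0.9194, -0.2654,  0.2645],
       [-0.0015,  0.2769, -0.9609,  0.3727],
       [ 0.    ,  0.    ,  0.    ,  1.    ]])}
[ 237  129   40   99 3690] [256.7518 177.7726] [[237.0, 129.0], [276.0, 129.0], [276.0, 227.0], [237.0, 227.0]]
[ 251  246   47   62 1629] [273.4469 276.6065] [[243.84616088867188, 295.2307434082031], [278.6153869628906, 243.07688903808594], [302.1538391113281, 258.7691955566406], [267.3846130371094, 310.92303466796875]]
```

View pics/w1.png

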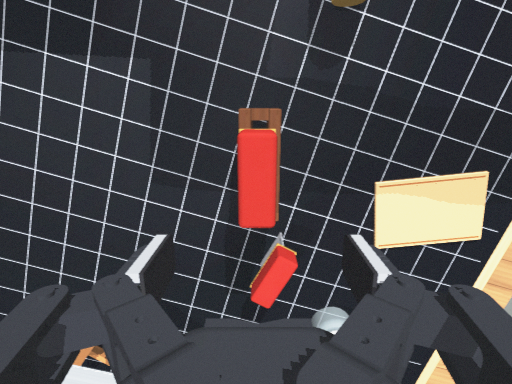

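The wrist view shows the handle straight in the image, columns 237-277 and rows 129-228. The small scraper is clear of the fingers, at about (273,277).

Run:
```python
from h import *
W=np.array([onz("wrist",q,.123) for q in((237,131),(277,131),(277,228),(237,228))]);print(W,W.mean(0))
print(np.linalg.norm(W[0]-W[1]),np.linalg.norm(W[1]-W[2]),np.degrees(np.arctan2(*(W[0]-W[3])[1::-1])),np.degrees(np.arctan2(*(W[1]-W[2])[1::-1])))
print("small",[onz("wrist",q,z) for q in((281,233),(297,259)) for z in(0.,.08)])
c=W.mean(0);R=down(17.);
plan([((c[0],c[1],.15),R),((c[0],c[1],.082),R)])
```

```text
[[0.5807 0.241  0.123 ]
 [0.6139 0.2511 0.123 ]
 [0.6422 0.1642 0.123 ]
 [0.6055 0.153  0.123 ]] [0.6106 0.2023 0.123 ]
0.034756487655641884 0.09138973854066594 105.77011500490137 108.00958946410897
small [array([0.6744, 0.1086, 0.    ]), array([0.6569, 0.1422, 0.08  ]), array([0.7101, 0.0757, 0.    ]), array([0.6849, 0.1164, 0.08  ])]
[4.6, -0.7, 80.4, -0.08, -0.02, -0.01] rows>= 1.9
[-0.0, -0.0, 68.0, 0.0, 0.0, -0.0] rows>= 1.6
```

Call:
send_rows --pt "5 -1 40 0 0 0" --pt "5 -1 80 0 0 0" --pt "5 -1 115 0 0 0" --pt "5 -1 140 0 0 0" --pt "5 -1 148 0 0 0"

```text
time_s: 1.82
ee_pos: [0.6067, 0.204, 0.0798]
tcp_rot: [[-0.295, 0.955, -0.005], [0.956, 0.295, -0.001], [0.001, -0.005, -1.0]]
contact_force: [-0.0, 0.4, 0.4]
opening: 0.0856
finger_force: 0.0
```

Call:
send_rows --pt "0 0 0 0 0 0" --pt "0 0 0 0 0 0" --pt "0 0 0 0 0 0" --pt "0 0 0 0 0 0" --pt "0 0 0 0 0 0" --jaw 255

```text
time_s: 2.23
ee_pos: [0.6109, 0.2035, 0.0852]
tcp_rot: [[-0.293, 0.956, 0.003], [0.956, 0.293, 0.001], [-0.0, 0.003, -1.0]]
contact_force: [-2.2, 0.3, 11.3]
opening: 0.0353
finger_force: 60.6
```

Call:
send_rows --pt "0 0 0 0 0 0" --pt "0 0 0 0 0 0" --pt "0 0 0 0 0 0" --pt "0 0 0 0 0 0" --pt "0 0 0 0 0 0"

```text
time_s: 2.65
ee_pos: [0.6108, 0.2035, 0.0852]
tcp_rot: [[-0.293, 0.956, 0.003], [0.956, 0.293, 0.001], [0.0, 0.003, -1.0]]
contact_force: [-2.1, 0.2, 8.2]
opening: 0.0354
finger_force: 60.5
```

Call:
send_rows --pt "0 0 -15 0 0 0" --pt "0 0 -45 0 0 0" --pt "0 0 -80 0 0 0" --pt "0 0 -120 0 0 0" --pt "0 0 -150 0 0 0"

```text
time_s: 3.07
ee_pos: [0.6101, 0.2032, 0.2373]
tcp_rot: [[-0.293, 0.956, 0.003], [0.956, 0.293, 0.001], [-0.0, 0.003, -1.0]]
contact_force: [0.7, 0.7, -2.2]
opening: 0.0352
finger_force: 60.5
```

Call:
send_rows --pt "0 0 -30 0 0 0" --pt "0 0 -30 0 0 0" --pt "0 0 -30 0 0 0"

```text
time_s: 3.32
ee_pos: [0.6107, 0.2033, 0.2652]
tcp_rot: [[-0.293, 0.956, 0.004], [0.956, 0.293, 0.001], [-0.0, 0.004, -1.0]]
contact_force: [0.6, -0.1, -3.0]
opening: 0.0355
finger_force: 60.9
```

```bash
cat >> h.py <<'E'
V=np.array([.6261,-.1772,-.3284]);RT=Rtray(V[2])
def blade(x,y,z): return np.array([V[0],V[1],.006])+RT@(np.array([x,y,z+80.2])/1000)
RB=np.c_[np.cross(RT[:,0],-RT[:,2]),RT[:,0],-RT[:,2]]
E
python3 - <<'E'
from h import *
from scipy.spatial.transform import Slerp
now();s=manip.get_state();p0=s["ee_pos"];R0=s["tcp_rot"];p1=blade(-182,-5,174);print(p1,blade(-182,-5,66.5),blade(-34,-5,66.5))
S=Slerp([0,1],Ro.from_matrix([R0,RB]))
plan([(p0+(p1-p0)*f,S(f).as_matrix()) for f in(.5,1)]+[(blade(-182,-5,90),RB)])
E
```

```text
3.3167 [0.6107 0.2033 0.2652] [[-0.2933, 0.956, 0.0036], [0.956, 0.2933, 0.0007], [-0.0003, 0.0036, -1.0]] 0.0355064940476944 [ 0.611  -0.1169 -3.022 ]
[ 0.5204 -0.1465  0.2986] [ 0.494  -0.1375  0.1948] [ 0.6293 -0.1836  0.1565]
[-154.0, -94.4, -17.0, 7.36, 2.32, 17.84] rows>= 4.4
[-175.1, -44.7, -14.8, 7.35, 2.33, 17.83] rows>= 4.3
[-0.0, -0.0, 84.0, 0.0, -0.0, -0.0] rows>= 2.0
```

Call:
send_rows --pt "-154 -94 -17 7.4 2.3 17.8" --pt "-154 -94 -17 7.4 2.3 17.8" --pt "-154 -94 -17 7.4 2.3 17.8" --pt "-154 -94 -17 7.4 2.3 17.8" --pt "-154 -94 -17 7.4 2.3 17.8"

```text
time_s: 3.73
ee_pos: [0.5642, 0.0241, 0.2793]
tcp_rot: [[0.018, 0.991, -0.135], [1.0, -0.015, 0.021], [0.019, -0.135, -0.991]]
contact_force: [-0.3, -0.4, -3.2]
opening: 0.0352
finger_force: 61.0
```

Call:
send_rows --pt "-175 -45 -15 7.4 2.3 17.8" --pt "-175 -45 -15 7.4 2.3 17.8" --pt "-175 -45 -15 7.4 2.3 17.8" --pt "-175 -45 -15 7.4 2.3 17.8" --pt "-175 -45 -15 7.4 2.3 17.8"

```text
time_s: 4.15
ee_pos: [0.5189, -0.1509, 0.2965]
tcp_rot: [[0.325, 0.912, -0.252], [0.946, -0.314, 0.082], [-0.004, -0.265, -0.964]]
contact_force: [0.4, 0.0, -1.6]
opening: 0.0356
finger_force: 61.2
```

Call:
send_rows --pt "0 0 30 0 0 0" --pt "0 0 60 0 0 0" --pt "0 0 84 0 0 0" --pt "0 0 84 0 0 0" --pt "0 0 84 0 0 0"

```text
time_s: 4.57
ee_pos: [0.4984, -0.139, 0.2164]
tcp_rot: [[0.321, 0.913, -0.252], [0.947, -0.31, 0.083], [-0.003, -0.265, -0.964]]
contact_force: [0.3, -0.1, -1.2]
opening: 0.0352
finger_force: 61.3
```

Run:
```python
from h import *
now();s=manip.get_state();print("tray tcp",RT.T@(s["ee_pos"]-np.array([V[0],V[1],.006]))*1000-[0,0,80.2])
plan([(blade(-182,-5,66.5),RB),(blade(-34,-5,66.5),RB)])
a=manip.camera("scene")[100:250,140:290,::-1];b=manip.camera("top")[130:270,250:400,::-1]
cv2.imwrite("pics/s2.png",np.hstack([cv2.resize(a,(400,400),interpolation=2),cv2.resize(b,(400,400),interpolation=2)]))
```

```text
4.5667 [ 0.4984 -0.139   0.2164] [[0.3209, 0.913, -0.2519], [0.9471, -0.3101, 0.0827], [-0.0027, -0.2651, -0.9642]] 0.03524400514715633 [ 0.3374 -0.0757 -1.2343]
tray tcp [-183.1256   -5.0379   88.5724]
[0.1, 1.3, 22.1, -0.38, 0.17, 0.05] rows>= 0.5
[-0.0, 148.0, -0.0, 0.0, 0.0, 0.0] rows>= 3.5
```

View pics/s2.png

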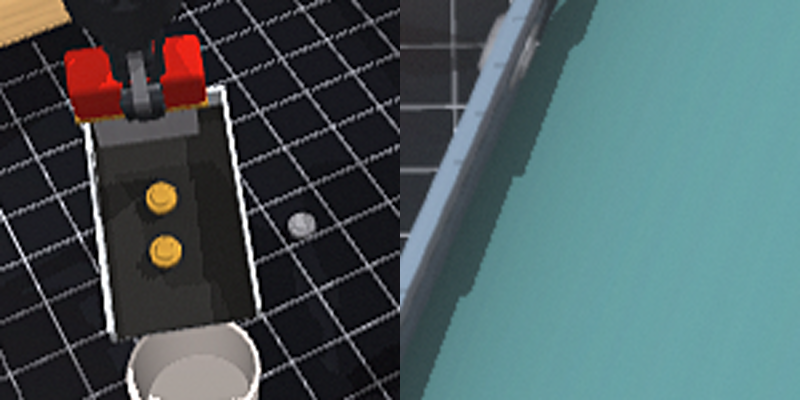

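The scene crop shows the blade inside the tray above the floor, uphill of both buttons at (161,197) and (165,250). It sits a few mm nearer the left wall, so I shift it +6 mm along tool x while lowering.

Call:
send_rows --pt "6 0 8 -0.4 0 0" --pt "6 0 14 -0.4 0 0" --pt "6 0 19 -0.4 0 0" --pt "6 0 22 -0.4 0 0" --pt "6 0 22 -0.4 0 0"

```text
time_s: 5.08
ee_pos: [0.4954, -0.1321, 0.1952]
tcp_rot: [[0.321, 0.915, -0.244], [0.947, -0.311, 0.08], [-0.003, -0.257, -0.966]]
contact_force: [-0.2, 0.1, -2.6]
opening: 0.0354
finger_force: 61.6
```

Run:
```python
from h import *
now();s=manip.get_state();print("tray tcp",RT.T@(s["ee_pos"]-np.array([V[0],V[1],.006]))*1000-[0,0,80.2])
plan([(blade(-34,1,66.5),RB)])
a=manip.camera("scene")[110:230,150:270,::-1]
cv2.imwrite("pics/s3.png",cv2.resize(a,(600,600),interpolation=2))
```

```text
5.0833 [ 0.4954 -0.1321  0.1952] [[0.3212, 0.915, -0.2441], [0.947, -0.3112, 0.0797], [-0.003, -0.2568, -0.9665]] 0.03536833698971833 [-0.1657  0.1133 -2.6111]
tray tcp [-182.5242    0.5539   66.7727]
[0.4, 148.5, 0.6, 0.12, 0.19, 0.03] rows>= 3.6
```

View pics/s3.png

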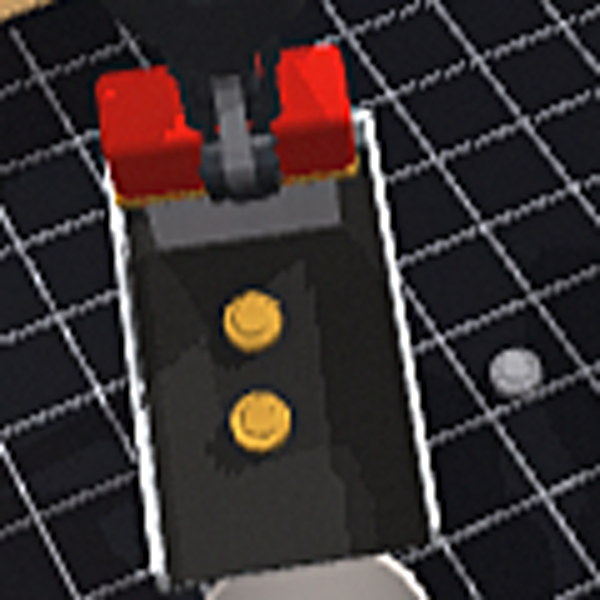

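The blade is just above the floor and centred, with no contact, and both buttons lie ahead of it at (252,320) and (260,420). I'll sweep down in short steps.

Call:
send_rows --pt "0 8 0.7 0 0 0" --pt "0 16 0.7 0 0 0" --pt "0 24 0.7 0 0 0" --pt "0 32 0.7 0 0 0" --pt "0 40 0.7 0 0 0"

```text
time_s: 5.55
ee_pos: [0.5329, -0.1448, 0.1841]
tcp_rot: [[0.321, 0.915, -0.244], [0.947, -0.311, 0.08], [-0.003, -0.256, -0.967]]
contact_force: [0.1, 0.3, -2.5]
opening: 0.0357
finger_force: 61.5
```

Call:
send_rows --pt "0 8 0 0 0 0" --pt "0 16 0 0 0 0" --pt "0 24 0 0 0 0" --pt "0 32 0 0 0 0" --pt "0 40 0 0 0 0"

```text
time_s: 5.97
ee_pos: [0.5693, -0.1571, 0.174]
tcp_rot: [[0.321, 0.915, -0.244], [0.947, -0.311, 0.08], [-0.003, -0.256, -0.967]]
contact_force: [-0.1, -0.3, -2.7]
opening: 0.0352
finger_force: 61.5
```

Run:
```python
from h import *
now();s=manip.get_state();print("tray tcp",RT.T@(s["ee_pos"]-np.array([V[0],V[1],.006]))*1000-[0,0,80.2])
plan([(blade(-34,1,66),RB)])
a=manip.camera("scene")[130:280,150:270,::-1]
cv2.imwrite("pics/s4.png",cv2.resize(a,(480,600),interpolation=2))
```

```text
5.9667 [ 0.5693 -0.1571  0.174 ] [[0.3212, 0.9151, -0.2437], [0.947, -0.3112, 0.0796], [-0.0029, -0.2563, -0.9666]] 0.035157687706820914 [-0.0503 -0.3348 -2.7294]
tray tcp [-101.6712    0.7143   66.4617]
[0.2, 67.7, 0.6, 0.15, 0.18, 0.03] rows>= 1.6
```

View pics/s4.png

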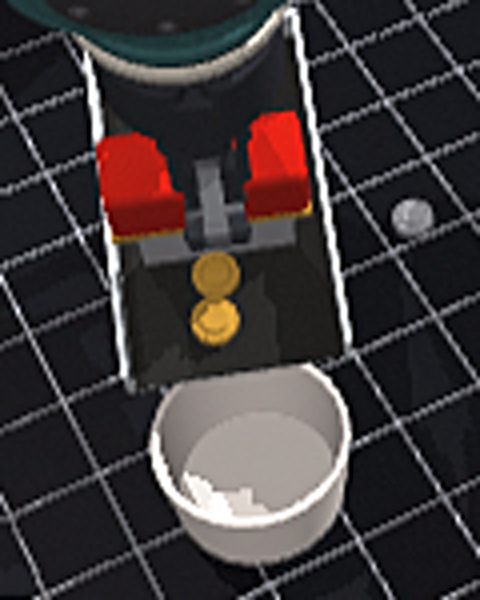

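Both buttons are sliding in line ahead of the blade, at (215,275) and (215,322). I'll push them over the lip.

Call:
send_rows --pt "0 8 0.3 0 0 0" --pt "0 16 0.3 0 0 0" --pt "0 24 0.3 0 0 0" --pt "0 32 0.3 0 0 0" --pt "0 40 0.3 0 0 0"

```text
time_s: 6.43
ee_pos: [0.6059, -0.1695, 0.1635]
tcp_rot: [[0.321, 0.915, -0.243], [0.947, -0.311, 0.08], [-0.003, -0.256, -0.967]]
contact_force: [0.2, 0.1, -2.7]
opening: 0.035
finger_force: 61.5
```

Call:
send_rows --pt "0 7 0 0 0 0" --pt "0 14 0 0 0 0" --pt "0 21 0 0 0 0" --pt "0 28 0 0 0 0" --pt "0 33 0 0 0 0"

```text
time_s: 6.85
ee_pos: [0.636, -0.1798, 0.1549]
tcp_rot: [[0.321, 0.915, -0.244], [0.947, -0.311, 0.08], [-0.003, -0.256, -0.967]]
contact_force: [-0.2, -0.8, -1.7]
opening: 0.0356
finger_force: 61.5
```

Call:
send_rows --pt "0 0 0 0 0 0" --pt "0 0 0 0 0 0" --pt "0 0 0 0 0 0" --pt "0 0 0 0 0 0"

```text
time_s: 7.18
ee_pos: [0.6351, -0.1794, 0.1555]
tcp_rot: [[0.321, 0.915, -0.243], [0.947, -0.311, 0.08], [-0.003, -0.256, -0.967]]
contact_force: [-0.3, 0.4, -2.8]
opening: 0.0354
finger_force: 61.6
```

Run:
```python
from h import *
now();s=manip.get_state();print("tray tcp",RT.T@(s["ee_pos"]-np.array([V[0],V[1],.006]))*1000-[0,0,80.2])
a=manip.camera("scene")[130:280,150:270,::-1]
cv2.imwrite("pics/s5.png",cv2.resize(a,(480,600),interpolation=2))
```

```text
7.1833 [ 0.6351 -0.1794  0.1555] [[0.3212, 0.9152, -0.2435], [0.947, -0.3112, 0.0796], [-0.0029, -0.2561, -0.9666]] 0.03543990001072134 [-0.3224  0.3829 -2.8252]
tray tcp [-29.7547   0.7993  66.6222]
```

View pics/s5.png

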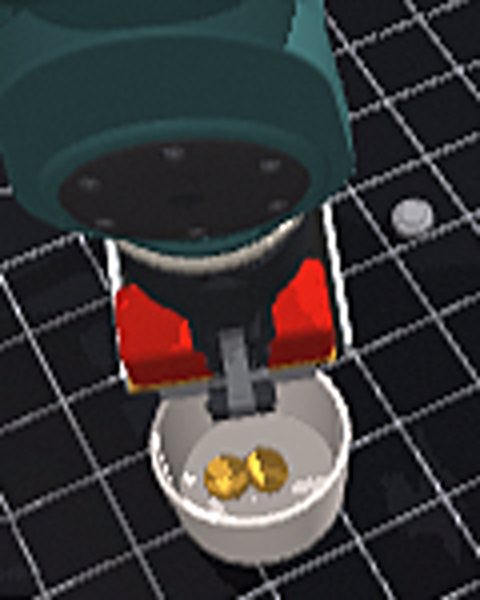

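Both buttons lie in the cup at (227,478) and (268,468). Now I return the scraper.

```bash
cat >> h.py <<'E'
RG=np.array([[-0.2933,.956,.0036],[.956,.2933,.0007],[-.0003,.0036,-1]]);PG=np.array([.6108,.2034,.0852])
E
python3 - <<'E'
from h import *
from scipy.spatial.transform import Slerp
s=manip.get_state();p=s["ee_pos"];R=s["tcp_rot"];p0=p-R[:,2]*.12;p1=PG+[0,0,.18];print(p0)
S=Slerp([0,1],Ro.from_matrix([R,RG]))
plan([(p0,R)]+[(p0+(p1-p0)*f,S(f).as_matrix()) for f in(.33,.67,1)])
E
```

```text
[ 0.6643 -0.189   0.2716]
[0.0, -0.0, -120.0, 0.0, 0.0, 0.0] rows>= 2.9
[117.0, -55.9, 16.6, -4.82, -1.46, -11.75] rows>= 3.1
[130.2, -33.0, 10.1, -4.97, -1.5, -12.11] rows>= 3.2
[130.5, -5.4, 4.8, -4.82, -1.46, -11.76] rows>= 3.1
```

Call:
send_rows --pt "0 0 -30 0 0 0" --pt "0 0 -70 0 0 0" --pt "0 0 -110 0 0 0" --pt "0 0 -120 0 0 0" --pt "0 0 -120 0 0 0"

```text
time_s: 7.65
ee_pos: [0.6639, -0.1891, 0.2709]
tcp_rot: [[0.321, 0.918, -0.233], [0.947, -0.312, 0.075], [-0.003, -0.245, -0.97]]
contact_force: [10.2, -2.9, 3.3]
opening: 0.0354
finger_force: 63.8
```

Call:
send_rows --pt "117 -56 17 -4.8 -1.5 -11.8" --pt "117 -56 17 -4.8 -1.5 -11.8" --pt "117 -56 17 -4.8 -1.5 -11.8" --pt "117 -56 17 -4.8 -1.5 -11.8" --pt "117 -56 17 -4.8 -1.5 -11.8"

```text
time_s: 8.07
ee_pos: [0.6418, -0.0521, 0.268]
tcp_rot: [[0.115, 0.979, -0.166], [0.993, -0.11, 0.036], [0.017, -0.168, -0.986]]
contact_force: [1.3, -0.1, -1.5]
opening: 0.0353
finger_force: 63.7
```

Call:
send_rows --pt "130 -33 10 -5 -1.5 -12.1" --pt "130 -33 10 -5 -1.5 -12.1" --pt "130 -33 10 -5 -1.5 -12.1" --pt "130 -33 10 -5 -1.5 -12.1" --pt "130 -33 10 -5 -1.5 -12.1"

```text
time_s: 8.48
ee_pos: [0.6244, 0.0776, 0.2647]
tcp_rot: [[-0.096, 0.992, -0.08], [0.995, 0.097, 0.008], [0.016, -0.079, -0.997]]
contact_force: [0.2, -0.2, -2.2]
opening: 0.0353
finger_force: 63.7
```

Call:
send_rows --pt "130 -5 5 -4.8 -1.5 -11.8" --pt "130 -5 5 -4.8 -1.5 -11.8" --pt "130 -5 5 -4.8 -1.5 -11.8" --pt "130 -5 5 -4.8 -1.5 -11.8" --pt "130 -5 5 -4.8 -1.5 -11.8"

```text
time_s: 8.9
ee_pos: [0.6077, 0.205, 0.2613]
tcp_rot: [[-0.297, 0.955, 0.006], [0.955, 0.297, -0.002], [-0.003, 0.006, -1.0]]
contact_force: [-0.3, -1.0, -2.1]
opening: 0.0351
finger_force: 63.7
```

Call:
send_rows --pt "0 0 0 0 0 0" --pt "0 0 0 0 0 0"

```text
time_s: 9.07
ee_pos: [0.6087, 0.202, 0.2612]
tcp_rot: [[-0.293, 0.956, 0.006], [0.956, 0.293, -0.002], [-0.004, 0.006, -1.0]]
contact_force: [0.5, 0.7, -2.5]
opening: 0.0356
finger_force: 63.7
```

Run:
```python
from h import *
now();plan([(PG+[0,0,.09],RG),(PG,RG)])
```

```text
9.0667 [0.6087 0.202  0.2612] [[-0.2933, 0.956, 0.0064], [0.956, 0.2933, -0.0019], [-0.0037, 0.0056, -1.0]] 0.035598963175900174 [ 0.5435  0.75   -2.4684]
[1.0, 1.9, 86.0, 0.11, 0.19, -0.0] rows>= 2.1
[0.0, -0.3, 90.0, 0.0, 0.0, -0.0] rows>= 2.2
```

Run:
```python
from h import *
a=manip.camera("scene")[60:210,290:440,::-1];w=manip.camera("wrist")[:,:,::-1]
cv2.imwrite("pics/s6.png",np.hstack([cv2.resize(a,(400,400),interpolation=2),cv2.resize(w[100:384,116:400],(400,400),interpolation=2)]))
```

```text
(no output)
```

View pics/s6.png

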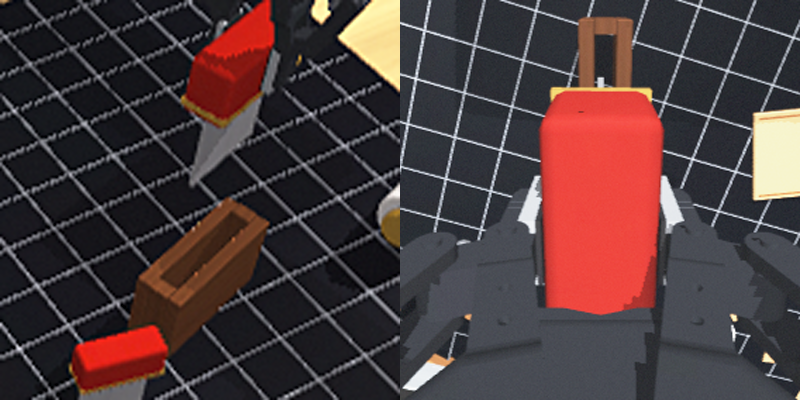

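The rest slot is clear below the scraper, and the blade looks parallel to it. I'll check the scraper's pose in the grip against the projected nominal one.

Run:
```python
from h import *
s=manip.get_state();p=s["ee_pos"];R=s["tcp_rot"]
Rs=np.c_[R[:,1],R[:,0],-R[:,2]]  # scraper x=tool y, y=tool x
o=p+R[:,2]*.0802-R[:,0]*.0012
for q in((0,-38,0),(0,38,0),(18,-46,70),(-18,-46,70)):
    v=proj("scene",o+Rs@(np.array(q)/1000));print("scene",q,v,(v-[290,60])*400/150)
for q in((-18,46,118),(18,46,118),(-18,46,70),(18,46,70),(0,38,70),(0,38,0)):
    v=proj("wrist",o+Rs@(np.array(q)/1000));print("wrist",q,v,(v-[116,100])*400/284+[400,0])
```

```text
scene (0, -38, 0) [362.1208 127.601 ] [192.3222 180.2694]
scene (0, 38, 0) [384.3563 107.8232] [251.6169 127.5286]
scene (18, -46, 70) [373.9171 108.0308] [223.7791 128.0821]
scene (-18, -46, 70) [357.8792  98.786 ] [181.0112 103.4294]
wrist (-18, 46, 118) [209.9458 176.7842] [532.318  108.1468]
wrist (18, 46, 118) [304.3741 176.7202] [665.3156 108.0566]
wrist (-18, 46, 70) [224.3486 155.8433] [552.6036  78.6525]
wrist (18, 46, 70) [290.5038 155.7972] [645.78    78.5877]
wrist (0, 38, 70) [257.4442 170.2085] [599.2171  98.8852]
wrist (0, 38, 0) [257.6266 151.1403] [599.4741  72.0286]
```

The scraper sits in the grip as expected. It is about 3 mm off along the handle, where the slot has 12 mm of play, and there is no tilt. Lowering it now.

Call:
send_rows --pt "1 2 30 0.1 0.2 0" --pt "1 2 60 0.1 0.2 0" --pt "1 2 80 0.1 0.2 0" --pt "1 2 86 0.1 0.2 0" --pt "1 2 86 0.1 0.2 0"

```text
time_s: 9.58
ee_pos: [0.61, 0.2039, 0.1741]
tcp_rot: [[-0.294, 0.956, 0.001], [0.956, 0.294, 0.001], [0.0, 0.002, -1.0]]
contact_force: [0.7, -0.4, -0.9]
opening: 0.0353
finger_force: 63.7
```

Call:
send_rows --pt "0 0 0 0 0 0" --pt "0 0 8 0 0 0" --pt "0 0 16 0 0 0" --pt "0 0 24 0 0 0" --pt "0 0 32 0 0 0"

```text
time_s: 10.0
ee_pos: [0.6105, 0.205, 0.1427]
tcp_rot: [[-0.295, 0.956, 0.004], [0.956, 0.295, 0.001], [0.0, 0.004, -1.0]]
contact_force: [0.2, -0.0, -1.4]
opening: 0.0352
finger_force: 63.8
```

Call:
send_rows --pt "0 0 10 0 0 0" --pt "0 0 20 0 0 0" --pt "0 0 30 0 0 0" --pt "0 0 40 0 0 0" --pt "0 0 46 0 0 0"

```text
time_s: 10.42
ee_pos: [0.6102, 0.205, 0.0956]
tcp_rot: [[-0.295, 0.956, 0.003], [0.956, 0.295, 0.001], [0.0, 0.003, -1.0]]
contact_force: [-0.9, 0.2, -3.1]
opening: 0.0355
finger_force: 63.8
```

Run:
```python
from h import *
now();plan([(PG,RG)])
```

```text
10.4167 [0.6102 0.205  0.0956] [[-0.2948, 0.9555, 0.0026], [0.9555, 0.2948, 0.0011], [0.0003, 0.0028, -1.0]] 0.03551966050776178 [-0.9481  0.1736 -3.1244]
[-1.7, 0.1, 10.4, -0.05, -0.04, 0.09] rows>= 0.3
```

Call:
send_rows --pt "-1 0 3 0 0 0" --pt "-1 0 6 0 0 0" --pt "-1 0 8 0 0 0" --pt "-1 0 9.5 0 0 0" --pt "-1 0 10.5 0 0 0"

```text
time_s: 10.83
ee_pos: [0.6111, 0.2041, 0.0869]
tcp_rot: [[-0.295, 0.956, 0.004], [0.956, 0.295, 0.001], [0.0, 0.005, -1.0]]
contact_force: [0.5, -0.1, -2.3]
opening: 0.0354
finger_force: 63.8
```

Call:
send_rows --pt "0 0 0 0 0 0" --pt "0 0 0 0 0 0" --pt "0 0 0 0 0 0"

```text
time_s: 11.08
ee_pos: [0.6111, 0.2041, 0.087]
tcp_rot: [[-0.295, 0.956, 0.004], [0.956, 0.295, 0.002], [0.0, 0.005, -1.0]]
contact_force: [-0.3, -0.2, -1.8]
opening: 0.0356
finger_force: 63.8
```

Call:
send_rows --pt "0 0 1 0 0 0" --pt "0 0 2 0 0 0" --pt "0 0 2 0 0 0" --pt "0 0 2 0 0 0"

```text
time_s: 11.42
ee_pos: [0.6112, 0.2041, 0.0853]
tcp_rot: [[-0.295, 0.956, 0.005], [0.956, 0.295, 0.002], [0.0, 0.005, -1.0]]
contact_force: [-1.9, 0.0, 5.4]
opening: 0.0353
finger_force: 64.5
```

Seated: the force turned from -2 N to +5 N at the original height. Now I release it slowly and retreat straight up.

Call:
send_rows --pt "0 0 0 0 0 0" --pt "0 0 0 0 0 0" --pt "0 0 0 0 0 0" --pt "0 0 0 0 0 0" --pt "0 0 0 0 0 0" --jaw 0

```text
time_s: 11.83
ee_pos: [0.6111, 0.2041, 0.0847]
tcp_rot: [[-0.295, 0.956, 0.004], [0.956, 0.295, 0.001], [0.0, 0.004, -1.0]]
contact_force: [-0.3, -0.5, -0.0]
opening: 0.0853
finger_force: 0.0
```

Call:
send_rows --pt "0 0 0 0 0 0" --pt "0 0 -5 0 0 0" --pt "0 0 -15 0 0 0" --pt "0 0 -35 0 0 0" --pt "0 0 -60 0 0 0"

```text
time_s: 12.25
ee_pos: [0.6101, 0.2039, 0.1453]
tcp_rot: [[-0.295, 0.956, 0.002], [0.956, 0.295, 0.001], [0.0, 0.002, -1.0]]
contact_force: [0.1, 0.1, -0.4]
opening: 0.0855
finger_force: 0.0
```

Call:
send_rows --pt "0 0 -30 0 0 0" --pt "0 0 -60 0 0 0" --pt "0 0 -90 0 0 0" --pt "0 0 -100 0 0 0" --pt "0 0 -100 0 0 0"

```text
time_s: 12.67
ee_pos: [0.6114, 0.2041, 0.2488]
tcp_rot: [[-0.295, 0.956, 0.009], [0.956, 0.295, 0.002], [-0.0, 0.01, -1.0]]
contact_force: [0.6, -0.1, 0.2]
opening: 0.0857
finger_force: 0.0
```

Call:
send_rows --pt "0 0 0 0 0 0" --pt "0 0 0 0 0 0" --pt "0 0 0 0 0 0" --pt "0 0 0 0 0 0"

```text
time_s: 13.0
ee_pos: [0.61, 0.2038, 0.2439]
tcp_rot: [[-0.295, 0.956, 0.002], [0.956, 0.295, 0.001], [0.0, 0.003, -1.0]]
contact_force: [0.2, 0.3, 0.4]
opening: 0.0855
finger_force: 0.0
```

Run:
```python
from h import *
now()
a=manip.camera("scene")[110:290,170:410,::-1];w=manip.camera("wrist")[:,:,::-1]
cv2.imwrite("pics/s7.png",np.hstack([cv2.resize(a,(480,360),interpolation=2),cv2.resize(w[60:300,150:363],(320,360),interpolation=2)]))
```

```text
13.0 [0.61   0.2038 0.2439] [[-0.2948, 0.9555, 0.0024], [0.9556, 0.2948, 0.0011], [0.0003, 0.0027, -1.0]] 0.08547593240934748 [0.2054 0.3434 0.375 ]
```

View pics/s7.png

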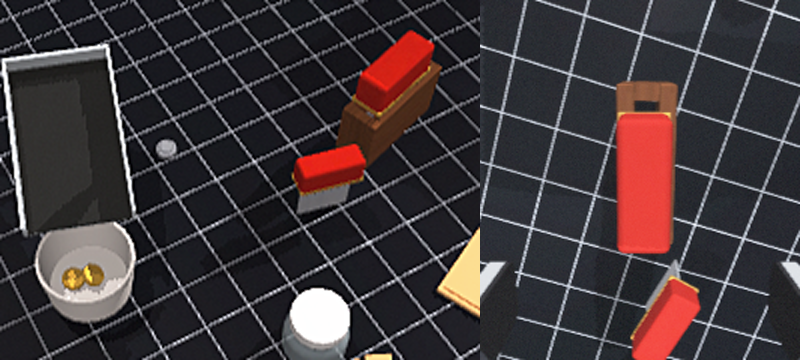

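The scraper is upright in its rest at (395,75), and both buttons are in the cup at (83,275). The tray is empty and the gripper is clear.

```bash
python3 -c "
from cell import manip
print(manip.sign_off())"
```

```text
the job is handed in; nothing more can be done
None
```

I swept both brass buttons into the white cup with the scraper blade, put the scraper back upright in its rest and let go, then handed the job in after about 13 s of the 51 s allowed.

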